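# Start a reading on the vial reader

### The job

Start a reading on the vial reader, using only the closed fingers: push its open sample tray fully home, then press the raised end of the rocker switch on its deck until the switch has tipped right over, then press the round key all the way down, hold it down for about a second and let go. Do it in that order, do not press the square key or the long bar key, and do not pick up or shift any of the things standing on and around the reader.

Things in the scene. Friction and masses are not known exactly. Their poses are not given: they have to be found in the camera images.
- reader: low white box fixed to the bench, 220 mm deep (x), 360 mm wide (y), deck 90 mm high. Origin: centre of its underside; x points from its front (tray side, towards the robot) to its back. A row of four white controls in black surrounds crosses the deck at x = -55, y = -90, -30, 30, 90 mm, in any order: round, square and bar key, rocker. Behind the row a flat screen, top 111 mm above the bench.
- tray (a joint): how far the sample tray stands out of the reader's front (m): 0 = fully home, 0.055 = fully out. It slides along the reader's x with about 2.5 N of friction, stays where it is left and has a hard stop at 0.
- tray_face (a point): centre of the outer face of the tray's front panel, a grey upright panel 134 mm wide, 50 mm high (33 to 83 mm above the bench) and 12 mm thick, facing the reader's -x. Moves with the tray; home, it stands 122.5 mm in front of the reader's centre. Behind the panel are the tray's vials.
- rocker (a joint): rocker switch angle (rad): 0 = off, 0.36 = tipped right over. It stays where it is left; friction 0.05 N m (about 3 N at the press point).
- rocker_press (a point): press point on the raised half of the rocker, 16 mm from its pivot towards the reader's front. The rocker is a shallow V, 44 mm long (reader's x), 24 mm wide; its front half (robot side) is raised while off, its end 18 mm above the deck. Tipped right over, that half lies level 100 mm above the bench and the far half stands up.
- key_round (a joint): travel of the round key: 0 = up, 0.006 = fully down (m); springs back; about 1 N to start, 5 N at the bottom.
- key_round_top (a point): centre of the top of the round start key, 28 mm across. Top face 13 mm above the deck (103 mm above the bench) when up. 
- key_square (a joint): travel of the square key: 0 = up, 0.006 = fully down (m); springs back; about 1 N to start, 5 N at the bottom.
- key_square_top (a point): centre of the top of the square key, 26 mm by 26 mm, not to be pressed. Top face 13 mm above the deck (103 mm above the bench) when up. 
- key_bar (a joint): travel of the bar key: 0 = up, 0.006 = fully down (m); springs back; about 1 N to start, 5 N at the bottom.
- key_bar_top (a point): centre of the top of the bar key, 16 mm (reader's x) by 44 mm (reader's y), not to be pressed. Top face 13 mm above the deck (103 mm above the bench) when up. 
- reagent: Bystander, loose, to be left alone. Origin at the centre of its underside. Brown reagent bottle, 56 mm across, 120 mm high, on the bench in front of the reader to the left of the tray.
- beaker: Bystander, loose, to be left alone. Origin at the centre of its underside. Clear beaker, 66 mm across, 85 mm high, on the bench in front of the reader to the right of the tray.
- jar: Bystander, loose, to be left alone. Origin at the centre of its underside. Small clear capped jar, 36 mm across, 45 mm high, standing on the reader's deck behind the row of controls.
- stand: Bystander, loose, to be left alone. Origin at the centre of its underside. Green leaning card stand, 75 by 60 mm, about 85 mm high, on the bench to the right of the reader.
- rack: Bystander, loose, to be left alone. Origin at the centre of its underside. White tube rack, 70 by 110 by 50 mm with capped tubes up to 99 mm high, on the bench to the left of the reader.
- timer: Bystander, loose, to be left alone. Origin at the centre of its underside. Flat black timer, 55 by 55 by 18 mm, on the bench to the right of the reader, towards the robot.

How it is judged:
By the outcome, as a careful person would: the job done as asked, in the order asked, and still so for the second after the job is handed in, with the robot touching nothing.
It also fails if it takes over 42 s, if anything falls off the work surface, if the arm or the gripper's body presses on something with over 40 N, if the wrist force passes 120 N, or if a joint passes its speed limit or range.

### The arm

A 6-joint arm with a two-finger parallel gripper is mounted at the origin on the work surface. World frame = base frame: x ahead of the robot, y to its left, z up, the work surface at z = 0. Lengths are in m, angles in rad, forces in N, time in s.
With the tool pointing down it reaches from about 0.425 to 0.95 m from the base axis. Payload 3.5 kg.
Tool frame: the origin (TCP) lies at the very end of the fingers, on their centre line; the grasp point (between the pads) lies 19 mm behind it; z points along the fingers, y is the line along which they close (so a half turn about z gives the same grasp; the last joint's range is limited). The gripper opens to 85 mm and grips with 20 to 120 N. Pads are 22 mm wide; open, the fingers measure 114 mm over their backs; the gripper's body (76 mm by 85 mm) begins 54 mm behind the grasp point. The pads swing forward as they close: fully open they stand 13 mm farther back than shut.
Start: joints at [-1.255, 0.286, 1.577, -0, 1.279, -0.15], TCP at [0.303, -0.603, 0.231] pointing down, gripper open.
Joint ranges: [-2.77, 2.77], [-0.9, 2.22], [0.21, 2.48], [-1.53, 4.67], [0.24, 2.81], [-2.84, 2.84]. Speed limits (rad/s): [2.79, 2.79, 3.14, 3.14, 3.14, 3.14].

### API

Orientations are given as a rotation vector (axis times angle).
In Python, from plant import * gives the robot as it stands. Calls block until the motion is done:
- goto(position, orientation): joint-space move of the TCP to a pose.
- move_l(position, rot=None, feed=0.15): straight line of the TCP; rot=None keeps the orientation; feed is the mean speed in m/s.
- set_joints(angles): joint-space move.
- ungrasp() and clamp(strength=None): open the fingers fully, or close them until they stop; strength is the grip in N (None keeps the last).
- hold(seconds).
- inverse_kinematics(position, orientation): joint angles nearest the present ones, or None.
- observe(): the state.
- grab_frame(name): name is "scene" or "top" or "wrist"; returns a dict with "color" (384x512x3 uint8, red, green, blue), "depth" (384x512 float32, m along the optical axis (not along the pixel's ray), 0 where there is no reading), "fx", "fy", "cx", "cy" (pixels), "rvec" (rotation vector, rad) and "tvec" (3), from world to camera coordinates, as OpenCV has them. Camera axes: x right, y down, z forward; pixel columns grow to the right and rows downward; lengths in m; the calibration is good to about 2 mm. A picture is of the moment at which its call begins.
A pose or a line that the arm cannot do raises PlanningError and nothing moves.
- close_job(): hands the job in; it is judged then, once.
The state is a dict: "time_s": time; "q": joint angles; "qvel": joint speeds; "joint_efforts": joint torques, N m; "ee_pos": TCP position; "ee_rot": TCP orientation; "wrist_force": force on the tool from outside, world axes, zero at the start; "ft_torque": the same for the moment, N m; "gripper_width": finger opening in m; "gripper_force": force on a finger pad.
Only numpy, scipy, OpenCV 4.12 (cv2) and the standard library are available. Lean on these libraries where they do the work, as an engineer would, in place of code of your own. Each camera call takes 0.05 s, during which the arm holds its last target. There are 200 camera calls.

## Working session

There is one attempt and no reset: what is moved stays moved. The work goes in short steps, each a Python script; the robot and the scene stay as the last script left them, time stands still between calls to the robot, and variables do not carry over. Pictures are saved under pics/ and viewed, at most 10 in all, crops included, and the job is handed in when it is done.

```bash
ls; mkdir -p pics
python3 - <<'E'
from plant import *
import cv2,numpy as np,pickle
F={n:grab_frame(n) for n in("scene","top")}
pickle.dump(F,open('f0.pkl','wb'))
for n,f in F.items():
    cv2.imwrite(f'pics/{n}0.png',cv2.resize(f['color'][:,:,::-1],(800,600)))
    R=cv2.Rodrigues(f['rvec'])[0]; print(n,-R.T@f['tvec'],f['fx'],(f['depth']>0).mean())
print(observe())
E
```

```text
pics
scene [1.22552459 0.89562836 0.85261537] 467.53070163567116 0.9963124593098959
top [0.42811619 0.02124519 1.20481196] 498.3072750351362 0.9962158203125
{'time_s': 0.1, 'q': array([-1.25500116e+00,  2.87130421e-01,  1.57803954e+00, -1.10557809e-05,
        1.27862112e+00, -1.50039471e-01]), 'qvel': array([ 0.00088453, -0.00203374, -0.00313226, -0.00196299, -0.00071426,
        0.00062625]), 'joint_efforts': array([ 5.02875719e-04, -4.07298195e+01, -2.93699938e+01, -1.46366542e-04,
        3.41340303e-03,  9.90403237e-06]), 'ee_pos': array([ 0.30299969, -0.60249688,  0.2300451 ]), 'ee_rot': array([-3.05462872e+00, -7.24632511e-01,  3.02230491e-04]), 'wrist_force': array([-0.17383131,  0.20834489,  0.72661974]), 'ft_torque': array([-0.05846303, -0.02773005, -0.02003749]), 'gripper_force': 0.0, 'gripper_width': 0.08526755804977335}
```

View pics/top0.png

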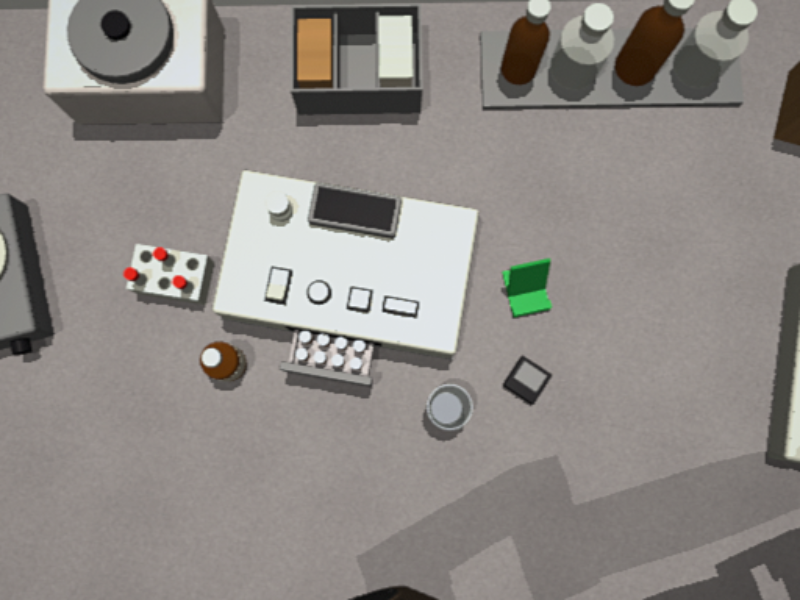

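View pics/scene0.png

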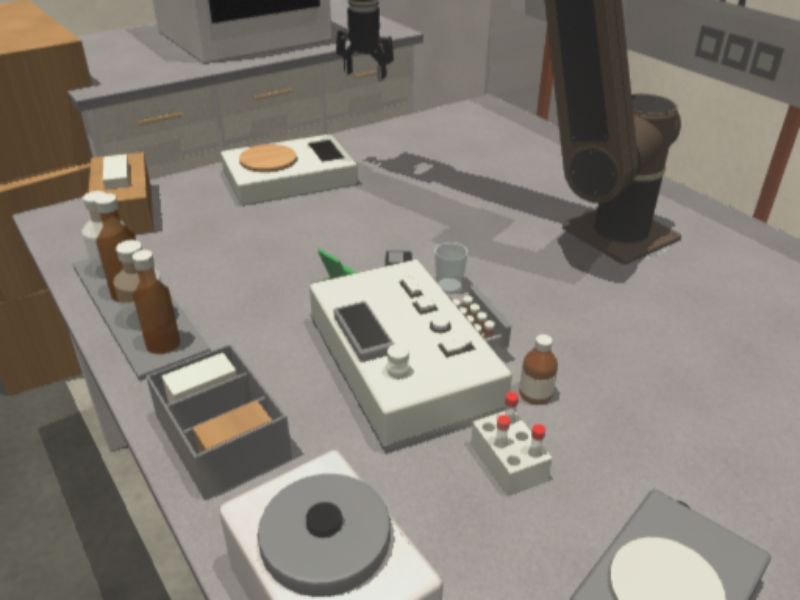

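The top view shows the reader rotated about 10°. The deck corners are at (243,171), (478,210), (455,353) and (215,314). From left to right the controls are rocker (278,285), round (318,292), square (360,299) and bar (401,306). The tray panel is at (328,370), with the reagent at (222,360) and the beaker at (449,408).

```bash
cat > h.py <<'E'
import cv2,numpy as np
from scipy.spatial.transform import Rotation as Ro
def cloud(f):
    v,u=np.mgrid[:384,:512]; d=f['depth']
    P=np.stack([(u-f['cx'])/f['fx']*d,(v-f['cy'])/f['fy']*d,d],-1)
    R=cv2.Rodrigues(f['rvec'])[0]
    return (P-f['tvec'])@R
def ray(f,u,v,z):
    R=cv2.Rodrigues(f['rvec'])[0]; c=-R.T@f['tvec']
    d=R.T@np.array([(u-f['cx'])/f['fx'],(v-f['cy'])/f['fy'],1]); return c+d*(z-c[2])/d[2]
E
python3 - <<'E'
from h import *; import pickle
F=pickle.load(open('f0.pkl','rb')); f=F['top']; P=cloud(f)
R=cv2.Rodrigues(f['rvec'])[0]; print('axis',R[2])
s=1/1.5625
C=[ray(f,u*s,v*s,.09) for u,v in [(243,171),(478,210),(455,353),(215,314)]]
print('corners',np.round(C,4).tolist())
white=(f['color'].min(2)>150)&(abs(P[...,2]-.09)<.006)
n,l,st,_=cv2.connectedComponentsWithStats(white.astype(np.uint8)); k=1+st[1:,4].argmax(); m=(l==k)
cn=max(cv2.findContours(m.astype(np.uint8),0,1)[0],key=cv2.contourArea)[:,0]
W=np.array([ray(f,u,v,.09)[:2] for u,v in cn]); rc=cv2.minAreaRect((W*1000).astype(np.float32)); print(rc,st[k])
for nm,u,v,z in [('rock',278,285,.1),('round',318,292,.103),('sq',360,299,.103),('bar',401,306,.103),('trayL',282,368,.083),('trayR',370,381,.083),('reag',222,360,.06),('beak',449,400,.085),('jarTop',279,203,.135)]:
    print(nm,ray(f,u*s,v*s,z).round(4))
E
```

```text
axis [ 0.15606249  0.00293437 -0.98774283]
corners [[0.8059, 0.2491, 0.09], [0.7409, -0.0992, 0.09], [0.5298, -0.06, 0.09], [0.591, 0.2859, 0.09]]
((669.2283325195312, 95.57426452636719), (356.6841735839844, 217.24600219726562), 79.20988464355469) [  136   109   171   117 11369]
rock [0.6306 0.1935 0.1   ]
round [0.6191 0.1354 0.103 ]
sq [0.6081 0.0752 0.103 ]
bar [0.5971 0.0165 0.103 ]
trayL [0.5121 0.1891 0.083 ]
trayR [0.4918 0.0625 0.083 ]
reag [0.5268 0.2811 0.06  ]
beak [ 0.4632 -0.0502  0.085 ]
jarTop [0.7426 0.1879 0.135 ]
```

The reader is centred near (0.669, 0.096) with yaw about -10.8°. The tray face is about 50 mm out. I'll close the fingers and take a near look from above.

```bash
cat >> h.py <<'E'
YAW=np.radians(-10.7); C0=np.array([.669,.0956])
def w(x,y,z):
    c,s=np.cos(YAW),np.sin(YAW); return np.array([C0[0]+c*x-s*y,C0[1]+s*x+c*y,z])
ROT=(Ro.from_euler('z',YAW)*Ro.from_rotvec([np.pi,0,0])).as_rotvec()
E
python3 - <<'E'
from h import *; from plant import *; import pickle
for r in (ROT,(Ro.from_rotvec(ROT)*Ro.from_euler('z',np.pi)).as_rotvec()): print(inverse_kinematics(w(-.14,.03,.28),r))
clamp(20); goto(w(-.14,.03,.28),ROT)
f=grab_frame('wrist'); g=grab_frame('top'); pickle.dump((f,g),open('f1.pkl','wb'))
cv2.imwrite('pics/w1.png',cv2.resize(f['color'][:,:,::-1],(800,600)))
o=observe(); print(o['time_s'],o['ee_pos'],o['gripper_width'],o['wrist_force'])
P=cloud(f); m=(f['color'].min(2)>150)&(abs(P[...,2]-.09)<.006)
q=P[m][:,:2]; print(m.sum(),q.min(0),q.max(0))
E
```

```text
[ 9.23610846e-02 -7.08254986e-03  1.81406118e+00 -8.88178420e-16
  1.33461403e+00  1.84990764e+00]
[ 9.23610846e-02 -7.08254986e-03  1.81406118e+00 -8.88178420e-16
  1.33461403e+00 -1.29168501e+00]
3.75 [0.53721679 0.15050548 0.2799049 ] -0.00019948789784324987 [ 0.90589142 -0.04789893  0.22608819]
42353 [ 0.42230479 -0.08183474] [0.71520941 0.29124909]
```

View pics/w1.png

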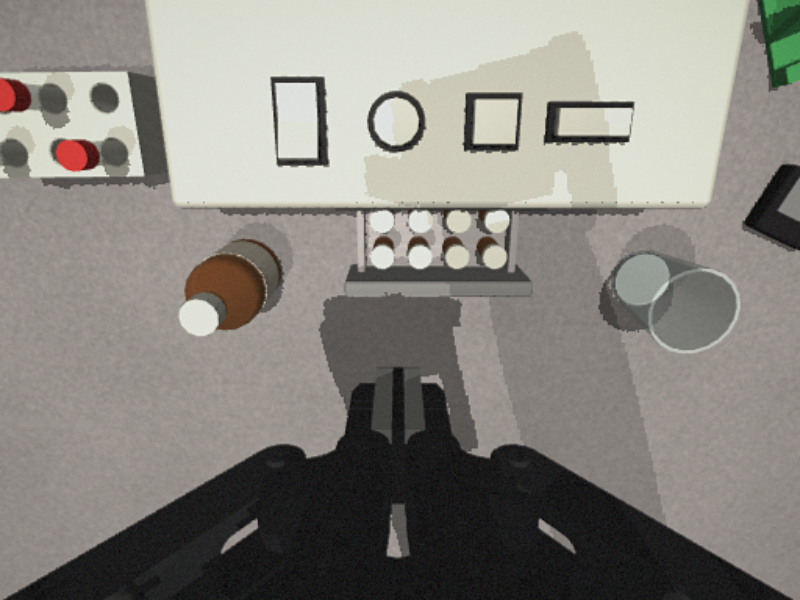

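The wrist view shows the rocker at (299,120), round at (397,121), square at (493,121) and bar at (592,122). The tray panel runs from (346,282) to (531,288), and the finger tip is at (398,370). I'll convert these and push the tray in the same step, stopping on contact force.

```bash
cat >> h.py <<'E'
def inv(p):
    d=np.array(p[:2])-C0; c,s=np.cos(YAW),np.sin(YAW); return np.round([c*d[0]+s*d[1],-s*d[0]+c*d[1]],4)
E
python3 - <<'E'
from h import *; from plant import *; import pickle
f,g=pickle.load(open('f1.pkl','rb')); s=1/1.5625
for nm,u,v,z in [('rock',299,120,.1),('round',397,121,.103),('sq',493,121,.103),('bar',592,122,.103),('fL',346,282,.083),('fR',531,282,.083),('corL',174,206,.09),('corR',712,206,.09)]:
    print(nm,inv(ray(f,u*s,v*s,z)))
move_l(w(-.215,0,.16),feed=.12); move_l(w(-.215,0,.055),feed=.12)
def show(t):
    o=observe(); print(t,round(o['time_s'],2),inv(o['ee_pos']),o['ee_pos'][2].round(4),o['wrist_force'].round(1))
show('down')
move_l(w(-.160,0,.055),feed=.08); show('mid')
for x in (-.145,-.140,-.136,-.134,-.132):
    move_l(w(x,0,.055),feed=.04); show(x)
    if np.hypot(*observe()['wrist_force'][:2])>12: break
f=grab_frame('wrist'); pickle.dump(f,open('f2.pkl','wb'))
cv2.imwrite('pics/w2.png',cv2.resize(f['color'][:,:,::-1],(800,600)))
E
```

```text
rock [-0.0539  0.0907]
round [-0.0546  0.0309]
sq [-0.0546 -0.0271]
bar [-0.0553 -0.087 ]
fL [-0.1624  0.0673]
fR [-0.1625 -0.064 ]
corL [-0.1075  0.1786]
corR [-0.1079 -0.1776]
down 6.13 [-2.143e-01  2.000e-04] 0.0558 [-0.2 -0.2  0.6]
mid 6.97 [-1.597e-01 -1.000e-04] 0.0549 [ 0.5 -0.2  1. ]
-0.145 7.5 [-0.1446 -0.    ] 0.0549 [-0.1  0.2 -1.1]
-0.14 7.78 [-0.1395 -0.    ] 0.055 [-0.3 -0.2  0.1]
-0.136 8.03 [-0.1355  0.    ] 0.0551 [-0.8 -0.4 -0.7]
-0.134 8.28 [-0.1339  0.    ] 0.055 [-0.9 -0.7  0.2]
-0.132 8.53 [-0.134 -0.   ] 0.055 [-8.1  1.4  6.5]
```

View pics/w2.png

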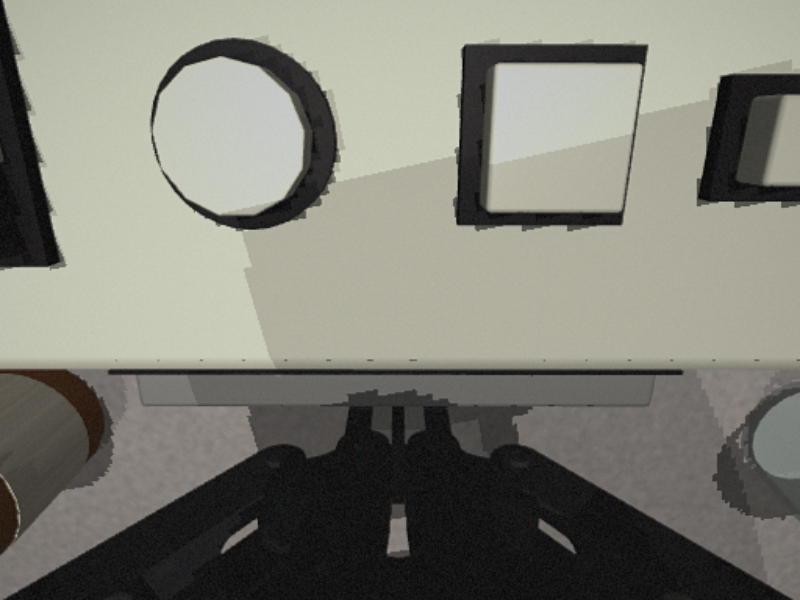

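The picture shows the tray panel against the front edge, with row 370 as a thin black seam. The arm stalled at -0.134 under 8 N, so the tray is on its hard stop. One firmer nudge, then the rocker.

```bash
cat >> h.py <<'E'
def show(o,t):
    print(t,round(o['time_s'],2),inv(o['ee_pos']),o['ee_pos'][2].round(4),o['wrist_force'].round(1))
E
python3 - <<'E'
from h import *; from plant import *; import pickle
move_l(w(-.129,0,.055),feed=.04); show(observe(),'push')
move_l(w(-.165,0,.055),feed=.12); move_l(w(-.165,.03,.15),feed=.2)
move_l(w(-.073,.091,.14),feed=.2)
z0=observe()['wrist_force'][2]; move_l(w(-.073,.091,.112),feed=.06)
for z in (.106,.103,.101,.100,.099,.098):
    move_l(w(-.073,.091,z),feed=.03); o=observe(); show(o,z)
    if o['wrist_force'][2]-z0>14: break
move_l(w(-.073,.091,.14),feed=.15)
move_l(w(-.15,.06,.19),feed=.2)
f=grab_frame('wrist'); pickle.dump(f,open('f3.pkl','wb'))
cv2.imwrite('pics/w3.png',cv2.resize(f['color'][:,:,::-1],(800,600))); show(observe(),'end')
P=cloud(f); d=P[...,:2]-C0; c,s=np.cos(YAW),np.sin(YAW)
X=c*d[...,0]+s*d[...,1]; Y=-s*d[...,0]+c*d[...,1]
for x in (-.075,-.071,-.065,-.059,-.051,-.045,-.039,-.035):
    m=(abs(X-x)<.002)&(abs(Y-.091)<.006); print(x,np.median(P[m][:,2]).round(4))
for y in (.03,-.03): m=(abs(X+.055)<.005)&(abs(Y-y)<.006); print('key',y,np.median(P[m][:,2]).round(4))
E
```

```text
push 8.82 [-0.1341 -0.    ] 0.0548 [-16.1   1.6  12.8]
0.106 11.6 [-0.0729  0.091 ] 0.1061 [ 1.  -0.1  0.5]
0.103 11.85 [-0.0731  0.0911] 0.103 [-0.3  0.6  1.5]
0.101 12.1 [-0.0731  0.0911] 0.1009 [-0.3  0.7  2.2]
0.1 12.35 [-0.0731  0.0911] 0.1001 [-1.1  1.3  3.2]
0.099 12.6 [-0.073   0.0912] 0.1 [-3.3  1.3  6.6]
0.098 12.85 [-0.073   0.0912] 0.0999 [-5.7 -0.7  9.4]
end 13.97 [-0.1499  0.0599] 0.1887 [ 0.5  0.  -0. ]
-0.075 0.1004
-0.071 0.1007
-0.065 0.1007
-0.059 0.1006
-0.051 0.1022
-0.045 0.1043
-0.039 0.1066
-0.035 0.1079
key 0.03 0.1037
key -0.03 0.1037
```

View pics/w3.png

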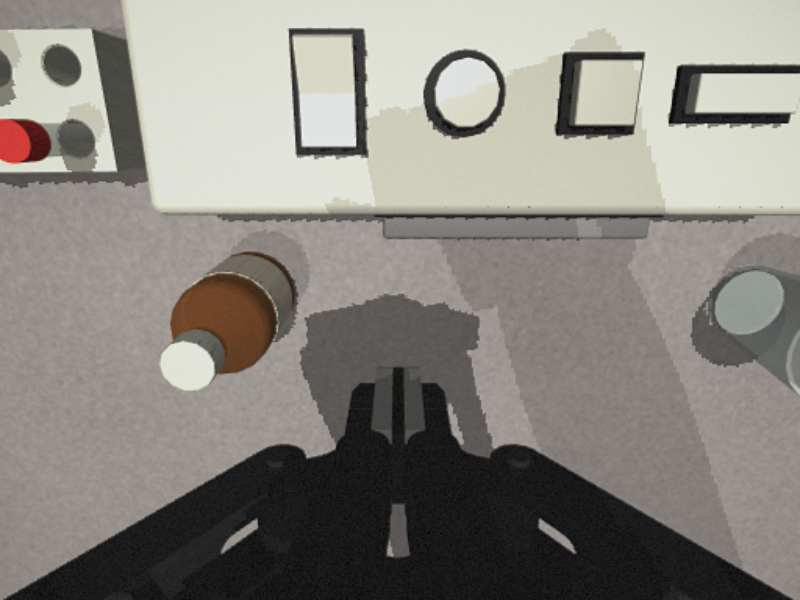

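The rocker's front half (325,120) now lies level at 100 mm and its far half is raised. The tray is home at row 220. Now the round key at (468,92).

Run:
```python
from h import *; from plant import *; import pickle
x,y=-.055,.031
move_l(w(x,y,.14),feed=.2); move_l(w(x,y,.108),feed=.08); show(observe(),'above')
for z in (.1015,.0985,.097,.0955):
    move_l(w(x,y,z),feed=.04); show(observe(),z)
z=.0945
move_l(w(x,y,z),feed=.04); hold(.5); show(observe(),'hold'); hold(.3)
move_l(w(x,y,.14),feed=.1); move_l(w(-.15,.06,.19),feed=.2)
f=grab_frame('wrist'); pickle.dump(f,open('f4.pkl','wb'))
cv2.imwrite('pics/w4.png',cv2.resize(f['color'][:,:,::-1],(800,600))); show(observe(),'end')
```

```text
above 15.22 [-0.0554  0.031 ] 0.1074 [0.8 0.7 0.6]
0.1015 15.53 [-0.0546  0.0311] 0.102 [1.5 0.1 1. ]
0.0985 15.78 [-0.0543  0.0311] 0.0993 [ 0.2 -0.3  3.1]
0.097 16.03 [-0.0544  0.0311] 0.0977 [ 1.  -0.   4.3]
0.0955 16.28 [-0.0543  0.0311] 0.097 [-1.2  0.4  7.8]
hold 17.03 [-0.0543  0.0312] 0.0969 [-2.3 -0.3 11.3]
end 18.7 [-0.1497  0.0596] 0.1891 [-0.5  0.1 -0.6]
```

View pics/w4.png

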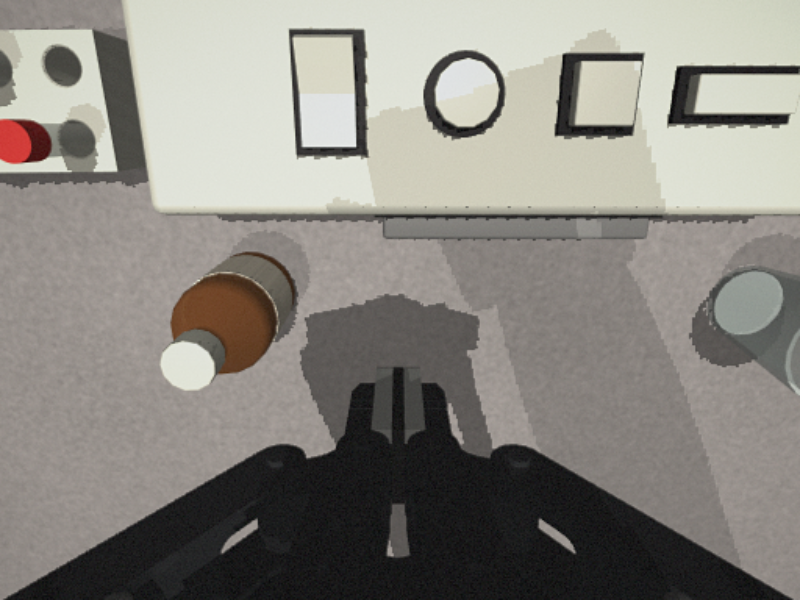

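The round key bottomed at 97 mm with 11 N and was held down about 1.1 s. The picture shows it back up at (468,92), with the rocker, tray and bystanders unchanged.

```bash
python3 -c "
from plant import *
print(close_job())"
```

```text
the job is handed in; nothing more can be done
None
```

I pushed the tray home, tipped the rocker right over, then held the round key fully down for about 1.1 s and released it. The job is handed in at about 19 s; no verdict came back, and the last wrist picture showed nothing in view shifted.

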